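# Start a screen exposure at the pump switch, timer pad and start button

## Task

Start the exposure with the closed fingers, in this order: push the raised, ribbed end of the pump's rocker right down, push the square key of the timer pad fully in, then the long bar key fully in, and last press the mushroom start button all the way down and let it come up again. Do not press the round key, and touch the controls only: nothing on the bench is to be picked up, knocked over or shifted.

Things in the scene. Friction and masses are not known exactly. Their poses are not given: they have to be found in the camera images.
- pump_box: Switch box of the vacuum pump, screwed down: painted grey box 80 x 110 x 45 mm (x, y, z), stands on the bench at any yaw; origin at the centre of its underside. On its top is one white paddle rocker in a dark bezel, 30 mm wide and 64 mm long along the box's y axis, with three thin dark ribs across the end that is up at the start.
- rocker (a joint): Angle of the rocker: 0 = pump off (the end towards the box's +y is up), 0.44 = pump on (that end fully down). The pivot is 59 mm above the bench over the box's centre. About 2 to 5 N near the end tips it; it has friction and stays where it is left, so tip it right to its stop.
- rocker_raised_end (a point): Where to press the rocker: on the upper face of the end that is up at the start, 24 mm from the pivot, about 68 mm above the bench at the start and 58 mm when the pump is on. The face is 30 mm wide and slopes 13 degrees, falling towards the pivot at the start; nothing else of the box stands higher than 49 mm.
- pad: Timer pad, screwed down: flat metal box 90 x 180 x 40 mm (x, y, z); origin at the centre of its underside; its -x side faces the robot, turned up to 0.5 rad either way. Three black keys stand 14 mm proud of its top in a row along y, 52 mm apart: square at +y (the robot's left), round in the middle, bar at -y.
- square_key_top (a point): Centre of the upper face of the square key, 30 x 30 mm, 54 mm above the bench when out; it moves straight down 8 mm.
- square_key (a joint): Travel of the square key: 0 = out, 0.008 = fully in. Friction of about 4 N, no spring: it stays as far in as it is pushed.
- bar_key_top (a point): Centre of the upper face of the bar key, 56 mm along the pad's x and 20 mm along y, 54 mm above the bench when out; it moves straight down 8 mm.
- bar_key (a joint): Travel of the bar key: 0 = out, 0.008 = fully in. Friction of about 4 N, no spring: it stays as far in as it is pushed.
- round_key_top (a point): Centre of the upper face of the round key, 28 mm in diameter, 54 mm above the bench, in the middle of the pad: not to be pressed.
- round_key (a joint): Travel of the round key: 0 = out, 0.008 = fully in; sprung.
- station: Start station, screwed down: painted grey box 90 x 90 x 45 mm; origin at the centre of its underside. One black mushroom button stands on it. The pump box, the pad and the station stand side by side on the bench in any order.
- mushroom_top (a point): Centre of the upper face of the mushroom button, 42 mm in diameter, 71 mm above the bench when out; it moves straight down 8 mm.
- mushroom (a joint): Travel of the mushroom button: 0 = out, 0.008 = fully down. Spring: about 2.5 N starts it, 6 N holds it fully down; it comes back up when let go.
- dropper_a: Small amber dropper bottle, 26 mm in diameter, 64 mm high, loose, behind the pad. Leave alone. Origin at the centre of its underside.
- dropper_b: The same, in front of the pad. Leave alone.
- dropper_c: The same, in front of the start station. Leave alone.
- ink_jar: Ink jar, 64 mm in diameter, 75 mm high, loose, at the back. Leave alone. Origin at the centre of its underside.
- squeegee: Wooden squeegee lying flat, 200 mm long along its y, 26 mm high, loose, at the back. Leave alone. Origin under its wooden grip.
- tape_roll: Empty tape core lying flat, 80 mm in diameter, 25 mm high, loose, at the robot's right. Leave alone.
- ink_can: Ink can, 60 mm in diameter, 85 mm high, loose, at the robot's left. Leave alone. Origin at the centre of its underside.
Not all that is in view belongs to the job. Leave any red or turquoise look-alike of the station alone.

How it is judged (in metres and radians):
On the way, in this order (a step that is already met when the one before it is completed fails the run):
1. the pump's rocker is pushed on, raised end fully down (value of joint rocker above 0.35 rad), for 0.1 s.
2. the square key is pushed fully in (value of joint square_key above 0.006 m), for 0.1 s.
3. the bar key is pushed fully in (value of joint bar_key above 0.006 m), for 0.1 s.
4. the mushroom start button is pressed all the way down (value of joint mushroom above 0.006 m), for 0.05 s.
At the end, for the whole second after the job is handed in: the rocker is on (beyond 0.35 of 0.44 rad), the square and bar keys are in (more than 6 of 8 mm), the mushroom and round key are out (within 2 mm), and the loose things are at rest where they were (value of joint rocker above 0.35 rad and value of joint each of square_key, bar_key above 0.006 m and value of joint each of mushroom, round_key below 0.002 m and linear speed of each of dropper_a, dropper_b, dropper_c, ink_jar, squeegee, tape_roll, ink_can below 0.03 m/s); the robot touches nothing.
It fails at once if the square key is pushed before the pump is on (value of joint square_key above 0.004 m and not (value of joint rocker above 0.35 rad)).
It fails at once if the bar key is pushed before the pump is on and the square key in (value of joint bar_key above 0.004 m and not (value of joint rocker above 0.35 rad and value of joint square_key above 0.006 m)).
It fails at once if the start button is pressed before pump, square key and bar key are set (value of joint mushroom above 0.004 m and not (value of joint rocker above 0.35 rad and value of joint each of square_key, bar_key above 0.006 m)).
It fails at once if the round key is pressed (value of joint round_key above 0.004 m).
It fails at once if a loose thing on the bench is picked up, shifted by more than 20 mm or knocked over (distance of any of dropper_a, dropper_b, dropper_c, ink_jar, squeegee, tape_roll, ink_can from where it was at the start of the episode above 0.02 m or angle between any of dropper_a, dropper_b, dropper_c, ink_jar, ink_can's own z axis and vertical above 0.5 rad).
It also fails if it takes over 51 s, if anything falls off the work surface, if the arm or the gripper's body presses on something with over 40 N, if the wrist force passes 120 N, or if a joint passes its speed limit or range.

## Robot

A 6-joint arm with a two-finger parallel gripper is mounted at the origin on the work surface. World frame = base frame: x ahead of the robot, y to its left, z up, the work surface at z = 0. Lengths are in mm, angles in rad, forces in N, time in s.
With the tool pointing down it reaches from about 275 to 1000 mm from the base axis. Payload 8.4 kg.
Tool frame: the origin (TCP) lies midway between the tips of the shut fingers; the grasp point (between the pads) lies 19 mm behind it (ctrl.grip_depth is the distance from the TCP to the grasp point, in mm); z points along the fingers, y is the line along which they close (so a half turn about z gives the same grasp; the last joint's range is limited). The gripper opens to 85 mm and grips with 20 to 120 N. Pads are 22 mm wide; open, the fingers measure 114 mm over their backs; the gripper's body (76 mm by 85 mm) begins 54 mm behind the grasp point. The pads swing forward as they close: fully open they stand 13 mm farther back than shut.
Start: joints at [1.103, 0.353, 1.633, -0, 1.155, -0.002], TCP at [280.71, 558.417, 205.081] pointing down, gripper open.
Joint ranges: [-2.63, 2.63], [-0.92, 2.1], [0.06, 2.66], [-1.3, 4.44], [0, 2.69], [-3.02, 3.02]. Speed limits (rad/s): [2.22, 2.22, 2.79, 3.14, 3.14, 3.14].

## Interface

Orientations are given as a unit quaternion [w, x, y, z].
In Python, from plant import ctrl gives the robot as it stands.
- The arm moves only by the tool servo_tool, never from a script. Its argument "rows" is one flat list of numbers, 7 for each row, row after row: the shift along the tool's x, y, z in mm, then the turn, a rotation vector about the tool's x, y, z in rad, then the opening, from 0 (shut) to 1 (fully open). A call has 1 to 5 rows; each row shifts and turns the commanded pose from where the row before left it, along the tool's axes as they then stand; what a row does not reach is not made up. A row lasts 1/12 s, in which the tool goes at most 41.7 mm and 7.16 degrees, less where a joint would pass 70% of its speed; a pose out of reach is approached as far as the arm can. A call with a gripper value outside its range is refused whole. The fingers move at their own pace and stop on an object; "squeeze" is the grip in N (left out, the last holds). Time passes only in rows, so rows that do not move let the fingers close. It gives the time, the measured TCP pose, the force, the opening and the grip force at its end, in the units of the state.
- ctrl.observe(): the state, without advancing time (a new reading comes with each control period).
- ctrl.capture(name): name is "side" or "top" or "wrist"; returns a dict with "frame" (480x640x3 uint8, red, green, blue), "fx", "fy", "cx", "cy" (pixels), "xyz" and "attitude" of the camera in the world; the wrist camera has in their place "T_tool_cam" (4x4, takes a point from camera to tool coordinates, whose origin is the TCP and whose axes are the flange's). Camera axes: x right, y up, looking along -z (the intrinsics and any distortion apply to the point x, -y, -z); pixel columns grow to the right and rows downward; lengths in mm; the calibration is good to about 2 mm. The wrist camera is an equidistant fisheye: a pixel r from the principal point sees the ray r / f radians off the axis. A picture is of the moment at which its call begins: read the wrist's pose just before it. There is no depth.
- ctrl.sign_off(): hands the job in; it is judged then, once.
Trained networks look in a picture, given as the dict that the camera call returned (one of the last four; its "shot" number tells which), for a name from the list of things; names that differ only in an ending like _2 or _b are one class to them, and where a whole thing is asked for, a point or a joint stands for the part that bears it (a point fixed in the world has none). Each returns a list of dicts, best first, with "score" (0 to 1); they miss things now and then, are a little off and sometimes report something else, mostly with a low value. They report only what shows in the picture. A call takes as long as a camera call. They do not tell look-alikes from the thing itself.
- ctrl.look_for(picture, target): "point" ([column, row] in pixels, amid what is visible of it).
- ctrl.spot_point(picture, target): "point" ([column, row] in pixels: a listed point, or the origin of a listed thing).
The state is a dict: "time": time; "joint_positions": joint angles; "qd": joint speeds; "effort": joint torques, N m; "tcp_pos": TCP position; "tcp_rot": TCP orientation; "wrist_force": force on the tool from outside, world axes, zero at the start; "ft_torque": the same for the moment, N m; "width": finger opening in mm; "finger_force": force on a finger pad.
Only numpy, scipy, OpenCV 4.12 (cv2) and the standard library are available. Lean on these libraries where they do the work, as an engineer would, in place of code of your own. Each camera call takes 0.05 s, during which the arm holds its last target. There are 200 camera calls.

## Working session

There is one attempt and no reset: what is moved stays moved. The work goes in short steps, Python scripts to look and compute and a tool call to move; the robot and the scene stay as the last step left them, time stands still between calls to the robot, and variables do not carry over. Pictures are saved under pics/ and viewed, at most 10 in all, crops included, and the job is handed in when it is done.

Besides the shell and the picture viewer there is one more tool, called after "Emit:" as name(argument=value, ...) on one line, values as JSON. servo_tool: Moves the arm, as the interface text tells. Its arguments: {"type":"object","properties":{"rows":{"type":"array"},"squeeze":{"type":"number"}},"required":["rows"]}

```bash
mkdir -p pics; cat > h.py <<'E'
import numpy as np, cv2
from scipy.spatial.transform import Rotation as R
from plant import ctrl
def q2R(q): return R.from_quat([q[1],q[2],q[3],q[0]]).as_matrix()
def campose(p,st=None):
    if "T_tool_cam" in p:
        T=np.array(p["T_tool_cam"]); Rt=q2R(st["tcp_rot"])
        return np.array(st["tcp_pos"])+Rt@T[:3,3], Rt@T[:3,:3]
    a=np.array(p["attitude"],float)
    return np.array(p["xyz"],float), (a if a.shape==(3,3) else q2R(a))
def ray(p,uv,st=None):
    o,Rc=campose(p,st)
    x=(uv[0]-p["cx"])/p["fx"]; y=(uv[1]-p["cy"])/p["fy"]
    if "T_tool_cam" in p:
        r=np.hypot(x,y); s=np.sin(r)/r if r>1e-9 else 1
        d=np.array([x*s,-y*s,-np.cos(r)])
    else: d=np.array([x,-y,-1.]); d/=np.linalg.norm(d)
    return o,Rc@d
def atz(p,uv,z,st=None):
    o,d=ray(p,uv,st); return o+d*(z-o[2])/d[2]
def tri(rays):
    A=np.zeros((3,3));b=np.zeros(3)
    for o,d in rays:
        M=np.eye(3)-np.outer(d,d);A+=M;b+=M@o
    x=np.linalg.solve(A,b)
    return x,max(np.linalg.norm((np.eye(3)-np.outer(d,d))@(x-o)) for o,d in rays)
Z=dict(rocker_raised_end=68,square_key_top=54,bar_key_top=54,round_key_top=54,mushroom_top=71,pump_box=0,pad=0,station=0,dropper_a=0,dropper_b=0,dropper_c=0,ink_jar=0,squeegee=0,tape_roll=0,ink_can=0)
E
python3 - <<'E'
from h import *
np.set_printoptions(precision=0,suppress=True)
P={}
for n in("top","side","wrist"):
    st=ctrl.observe();p=ctrl.capture(n);P[n]=(p,st)
    cv2.imwrite(f"pics/{n}0.png",p["frame"][:,:,::-1]);print(n,{k:v for k,v in p.items() if k!="frame"})
for t,z in Z.items():
    for n in P:
        p,st=P[n]
        try:
            for d in ctrl.spot_point(p,t)[:3]:
                if d["score"]>.15: print(t,n,np.array(d["point"]),round(d["score"],2),atz(p,d["point"],z,st))
        except Exception as e: print(t,n,e)
print(st)
E
```

```text
top {'fx': 527.8654713301966, 'fy': 527.8654713301966, 'cx': 316.8297737387217, 'cy': 231.69814300574436, 'xyz': array([ 336.,   16., 1305.]), 'attitude': array([ 1.,  0., -0., -1.]), 'shot': 1}
side {'fx': 582.0331471562399, 'fy': 582.0331471562399, 'cx': 312.5665414537704, 'cy': 242.15022833986453, 'xyz': array([  24., -969.,  843.]), 'attitude': array([ 1.,  0., -0., -0.]), 'shot': 2}
wrist {'fx': 371.64829954431775, 'fy': 371.64829954431775, 'cx': 317.62534037874207, 'cy': 240.8056798467031, 'T_tool_cam': array([[   0.,    1.,    0.,   73.],
       [   1.,    0.,   -0.,   -0.],
       [  -0.,    0.,   -1., -170.],
       [   0.,    0.,    0.,    1.]]), 'shot': 3}
rocker_raised_end top [214. 208.] 0.68 [605. 238.  68.]
rocker_raised_end top [439. 233.] 0.56 [ 548. -301.   68.]
rocker_raised_end side [379. 322.] 0.68 [ 546. -299.   68.]
rocker_raised_end side [422. 277.] 0.26 [ 706. -225.   68.]
square_key_top top [310. 276.] 0.59 [444.   6.  54.]
square_key_top top [179. 243.] 0.48 [521. 319.  54.]
square_key_top top [436. 234.] 0.22 [ 548. -296.   54.]
square_key_top side [243. 1
[... 2400 characters left out ...]
op [498. 223.] 0.84 [ 587. -469.    0.]
tape_roll top [223. 240.] 0.53 [537. 224.   0.]
tape_roll side [443. 400.] 0.82 [ 580. -470.    0.]
ink_can top [110. 235.] 0.7 [548. 504.   0.]
ink_can top [309. 278.] 0.61 [443.   9.   0.]
ink_can side [228. 177.] 0.58 [543. 492.   0.]
ink_can wrist [367. 402.] 0.57 [541. 500.   0.]
{'time': 0.1, 'joint_positions': array([ 1.,  0.,  2.,  0.,  1., -0.]), 'qd': array([-0., -0., -0.,  0., -0.,  0.]), 'effort': array([  0., -61., -34.,   0.,   0.,   0.]), 'tcp_pos': array([280., 558., 204.]), 'tcp_rot': array([-0.,  0.,  1., -0.]), 'wrist_force': array([ 1., -1., -0.]), 'ft_torque': array([-0., -0.,  0.]), 'finger_force': 0.0, 'width': 85.45681237990867}
```

View pics/top0.png

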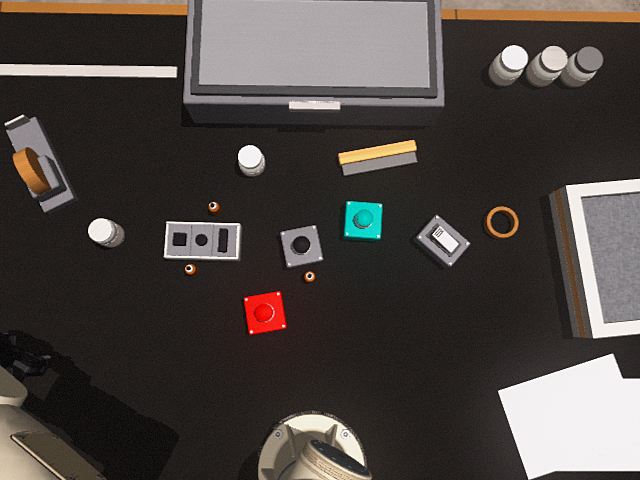

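View pics/side0.png

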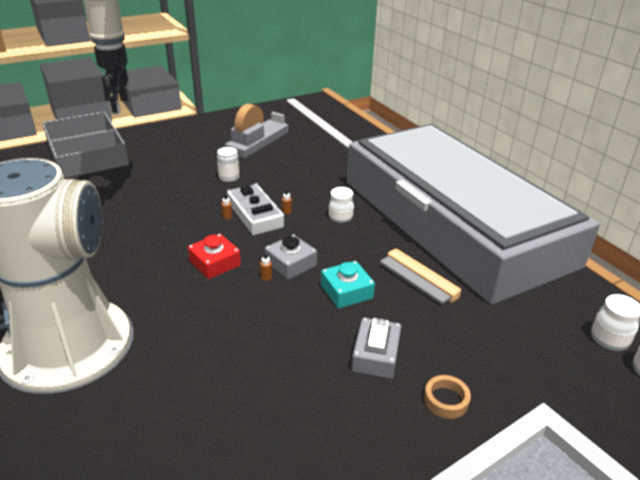

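```bash
python3 - <<'E'
from h import *
s=ctrl.observe(); print(s["tcp_rot"],q2R(s["tcp_rot"]).round(3).tolist())
E
```

```text
[-4.10956925e-06  2.30798707e-01  9.73001519e-01 -1.16917606e-05] [[-0.893, 0.449, -0.0], [0.449, 0.893, -0.0], [0.0, -0.0, -1.0]]
```

Top view: the pad is at (202,241), with square key (179,240), round key (202,240) and bar key (222,240). The grey station with the black mushroom is at (302,245). The red (264,312) and turquoise (363,220) boxes are look-alikes. The pump box is at (442,240), with its ribbed end at about (437,233). The side view agrees. First I'll move towards the pump while closing the fingers.

Emit:
servo_tool(rows=[-26,-27,0,0,0,0,0,-26,-27,0,0,0,0,0,-26,-27,0,0,0,0,0,-26,-27,0,0,0,0,0,-26,-27,0,0,0,0,0], squeeze=20)

```text
time: 2.82
tcp_pos: [336.3, 377.8, 205.1]
tcp_rot: [0.0, 0.23, 0.973, 0.0]
wrist_force: [-0.6, 0.3, 0.4]
width: 25.6
finger_force: 0.0
```

Emit:
servo_tool(rows=[-26,-27,0,0,0,0,0,-26,-27,0,0,0,0,0,-26,-27,0,0,0,0,0,-26,-27,0,0,0,0,0,-26,-27,0,0,0,0,0])

```text
time: 3.23
tcp_pos: [391.9, 198.8, 205.4]
tcp_rot: [0.0, 0.231, 0.973, 0.0]
wrist_force: [2.0, -0.2, -1.0]
width: -0.3
finger_force: 0.0
```

Emit:
servo_tool(rows=[-26,-27,0,0,0,0,0,-26,-27,0,0,0,0,0,-26,-27,0,0,0,0,0,-26,-27,0,0,0,0,0,-26,-27,0,0,0,0,0])

```text
time: 3.65
tcp_pos: [447.6, 19.5, 205.4]
tcp_rot: [0.0, 0.231, 0.973, 0.0]
wrist_force: [1.4, 0.3, -0.7]
width: -0.2
finger_force: 0.0
```

Emit:
servo_tool(rows=[-26,-27,0,0,0,0,0,-26,-27,0,0,0,0,0,-26,-27,0,0,0,0,0,-26,-27,0,0,0,0,0,-26,-27,0,0,0,0,0])

```text
time: 4.07
tcp_pos: [503.1, -159.7, 205.3]
tcp_rot: [0.0, 0.231, 0.973, 0.0]
wrist_force: [1.4, 0.5, 0.3]
width: -0.0
finger_force: 0.0
```

Emit:
servo_tool(rows=[-26,-27,10,0,0,0,0,-26,-27,15,0,0,0,0,-26,-27,15,0,0,0,0,-26,-27,15,0,0,0,0,0,0,0,0,0,0,0])

```text
time: 4.48
tcp_pos: [547.5, -306.0, 146.9]
tcp_rot: [-0.001, 0.232, 0.973, -0.001]
wrist_force: [-0.6, 0.1, 0.9]
width: 0.1
finger_force: 0.0
```

```bash
python3 - <<'E'
from h import *
np.set_printoptions(precision=1,suppress=True)
st=ctrl.observe();p=ctrl.capture("wrist")
cv2.imwrite("pics/w1.png",p["frame"][:,:,::-1])
for t in("rocker_raised_end","pump_box"):
    for d in ctrl.spot_point(p,t)[:2]: print(t,np.array(d["point"]),round(d["score"],2),atz(p,d["point"],Z[t],st))
print(st["tcp_pos"],st["width"],st["time"],st["tcp_rot"],st["joint_positions"])
# where tip projects
E
```

```text
rocker_raised_end [330.2 235.6] 0.75 [ 548.4 -296.6   68. ]
pump_box [298.6 207.7] 0.72 [ 531.6 -316.4    0. ]
[ 547.5 -306.   146.9] 0.12770052615620245 4.4833 [-0.   0.2  1.  -0. ] [-0.5  0.4  1.7 -0.   1.  -1.6]
```

View pics/w1.png

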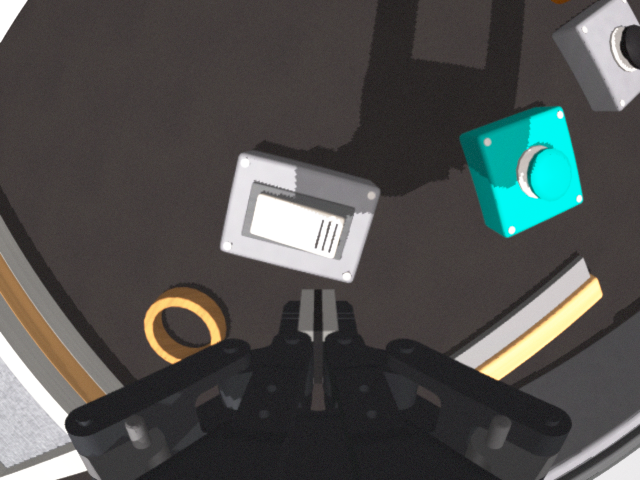

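The wrist view shows the ribs at (328,236), on the end nearer the fingers, which matches the network's (330,236). That puts the end at about (548,-297). I'll descend part way and settle.

Emit:
servo_tool(rows=[0,4,20,0,0,0,0,0,0,20,0,0,0,0,0,0,20,0,0,0,0,0,0,0,0,0,0,0,0,0,0,0,0,0,0])

```text
time: 5.05
tcp_pos: [548.6, -295.9, 90.4]
tcp_rot: [-0.001, 0.23, 0.973, 0.0]
wrist_force: [1.1, -0.2, -0.2]
width: 0.4
finger_force: 0.0
```

Emit:
servo_tool(rows=[0,0,10,0,0,0,0,0,0,8,0,0,0,0,0,0,4,0,0,0,0,0,0,4,0,0,0,0,0,0,2,0,0,0,0])

```text
time: 5.47
tcp_pos: [548.8, -297.2, 61.7]
tcp_rot: [-0.0, 0.231, 0.973, 0.0]
wrist_force: [-0.2, 0.0, -0.6]
width: -0.1
finger_force: 0.0
```

Emit:
servo_tool(rows=[0,0,1,0,0,0,0,0,0,1,0,0,0,0,0,0,0,0,0,0,0])

```text
time: 5.72
tcp_pos: [549.0, -297.3, 60.0]
tcp_rot: [-0.0, 0.231, 0.973, 0.0]
wrist_force: [-0.3, 0.5, 0.2]
width: -0.4
finger_force: 0.0
```

Emit:
servo_tool(rows=[0,0,1,0,0,0,0,0,0,1,0,0,0,0,0,0,0,0,0,0,0])

```text
time: 5.97
tcp_pos: [549.0, -297.2, 58.0]
tcp_rot: [0.0, 0.231, 0.973, -0.0]
wrist_force: [0.7, -0.3, -0.3]
width: -0.0
finger_force: 0.0
```

```bash
python3 - <<'E'
from h import *
st=ctrl.observe();print(st["wrist_force"],st["tcp_pos"])
p=ctrl.capture("wrist");w=cv2.resize(p["frame"][150:350,220:420],(400,400),interpolation=2)
q=ctrl.capture("side");s=cv2.resize(q["frame"][280:380,330:430],(400,400),interpolation=2)
cv2.imwrite("pics/c1.png",np.hstack([w,s])[:,:,::-1])
E
```

```text
[ 0.73103381 -0.26073392 -0.3467472 ] [ 548.96008707 -297.24584469   58.02864042]
```

View pics/c1.png

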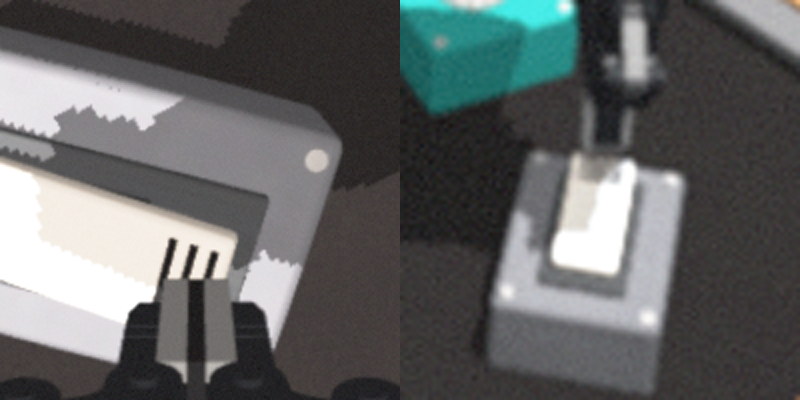

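The fingers are on the ribbed end and the rocker is tipping. There is no stop force yet, so I'll press on.

Emit:
servo_tool(rows=[0,0,1,0,0,0,0,0,0,1,0,0,0,0])

```text
time: 6.23
tcp_pos: [549.1, -297.3, 56.1]
tcp_rot: [0.0, 0.231, 0.973, -0.0]
wrist_force: [0.7, 0.8, -0.7]
width: -0.1
finger_force: 0.0
```

Emit:
servo_tool(rows=[0,0,1,0,0,0,0])

```text
time: 6.32
tcp_pos: [549.0, -297.2, 55.0]
tcp_rot: [0.0, 0.231, 0.973, -0.0]
wrist_force: [0.1, 0.2, -0.6]
width: -0.1
finger_force: 0.0
```

No stop force even at z=55, so I'll back off and check the rocker.

Emit:
servo_tool(rows=[0,0,-20,0,0,0,0,12,-6,-25,0,0,0,0,12,-6,-25,0,0,0,0,0,0,0,0,0,0,0,0,0,0,0,0,0,0])

```text
time: 6.73
tcp_pos: [522.7, -297.7, 126.5]
tcp_rot: [0.001, 0.231, 0.973, -0.0]
wrist_force: [-0.0, 0.9, 0.3]
width: -0.1
finger_force: 0.0
```

```bash
python3 - <<'E'
from h import *
np.set_printoptions(precision=1,suppress=True)
st=ctrl.observe();p=ctrl.capture("wrist");q=ctrl.capture("side")
for t,z in(("rocker_raised_end",58),("pump_box",0)):
  for n,c in(("w",p),("s",q)):
    for d in ctrl.spot_point(c,t)[:1]: print(t,n,np.array(d["point"]),round(d["score"],2),atz(c,d["point"],z,st),atz(c,d["point"],z+10,st))
w=cv2.resize(p["frame"][130:330,220:420],(400,400),interpolation=2)
s=cv2.resize(q["frame"][300:390,340:430],(400,400),interpolation=2)
cv2.imwrite("pics/c2.png",np.hstack([w,s])[:,:,::-1]);print(st["tcp_pos"])
E
```

```text
rocker_raised_end w [526.1 362.2] 0.64 [ 703.6 -182.2   58. ] [ 693.2 -185.7   68. ]
rocker_raised_end s [379.  322.1] 0.74 [ 552.6 -291.5   58. ] [ 545.9 -300.1   68. ]
pump_box w [304.7 240.7] 0.93 [ 531.3 -313.8    0. ] [ 528.8 -312.1   10. ]
pump_box s [375.2 351.5] 0.74 [ 537.3 -309.4   -0. ] [ 531.2 -317.2   10. ]
[ 522.7 -297.7  126.5]
```

View pics/c2.png

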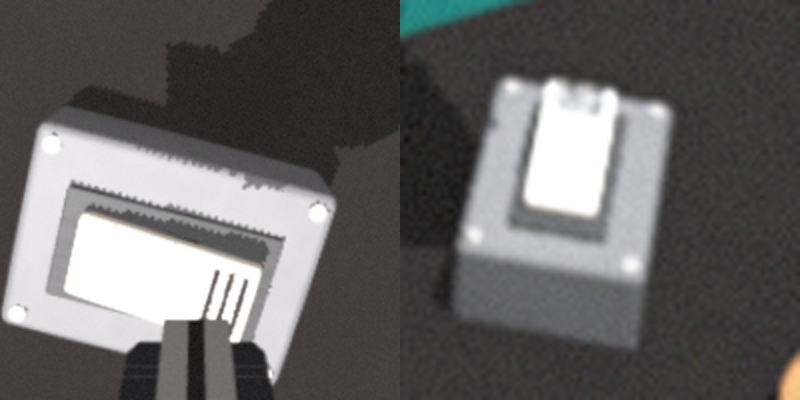

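```bash
python3 - <<'E'
from h import *
np.set_printoptions(precision=2,suppress=True)
st=ctrl.observe();p=ctrl.capture("wrist");q=ctrl.capture("side")
print(np.array(p["T_tool_cam"]),st["tcp_pos"],st["tcp_rot"],st["wrist_force"])
def projw(X):
    T=np.linalg.inv(np.array(p["T_tool_cam"]));c=T[:3,:3]@X+T[:3,3]
    v=np.array([c[0],-c[1],-c[2]]);r=np.arctan2(np.hypot(v[0],v[1]),v[2]);k=r/np.hypot(v[0],v[1])
    return np.array([p["cx"]+p["fx"]*k*v[0],p["cy"]+p["fy"]*k*v[1]])
for z in(-20,0,20): print(z,projw(np.array([0,0,z])))
def projs(X):
    o,Rc=campose(q);c=Rc.T@(X-o);return np.array([q["cx"]+q["fx"]*c[0]/-c[2],q["cy"]-q["fy"]*c[1]/-c[2]])
print(projs(np.array(st["tcp_pos"])), projs(np.array([549,-297,58.])))
s=cv2.resize(q["frame"][230:380,300:450],(600,600),interpolation=2)
cv2.imwrite("pics/c3.png",s[:,:,::-1])
E
```

```text
[[   0.      0.96    0.28   73.43]
 [   1.      0.     -0.     -0.02]
 [  -0.      0.28   -0.96 -169.76]
 [   0.      0.      0.      1.  ]] [ 521.94 -296.84  123.98] [-0.    0.23  0.97  0.  ] [1.05 0.5  0.84]
-20 [317.29 302.84]
0 [317.28 285.14]
20 [317.28 270.63]
[369.78 303.01] [379.01 324.4 ]
```

View pics/c3.png

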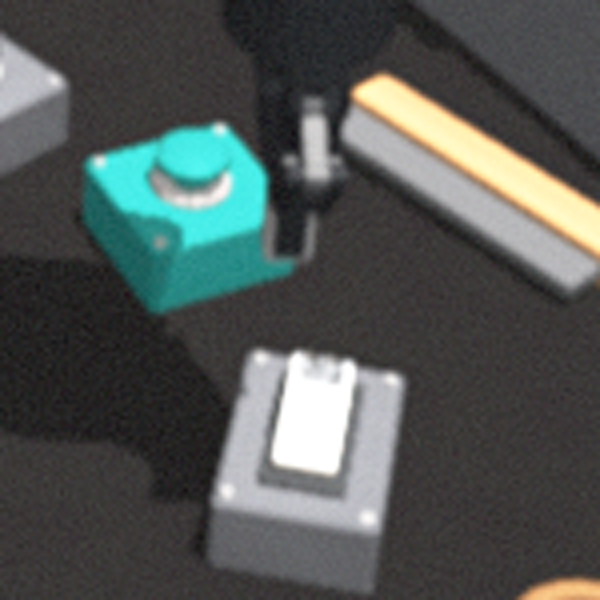

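The side view shows the fingertip at (373,295), while the reported TCP projects to (370,303). So the real tips sit about 15 mm short of the reported TCP, and the rocker is still up at (379,322). I'll return and press until there is force.

Emit:
servo_tool(rows=[-12,6,25,0,0,0,0,-12,6,25,0,0,0,0,0,0,18,0,0,0,0,0,0,2,0,0,0,0,0,0,2,0,0,0,0])

```text
time: 7.55
tcp_pos: [548.2, -296.7, 51.9]
tcp_rot: [-0.001, 0.231, 0.973, 0.0]
wrist_force: [0.9, -0.3, -0.2]
width: -0.1
finger_force: 0.0
```

Emit:
servo_tool(rows=[0,0,1,0,0,0,0,0,0,1,0,0,0,0])

```text
time: 7.72
tcp_pos: [549.4, -297.7, 52.2]
tcp_rot: [0.001, 0.231, 0.973, -0.0]
wrist_force: [-0.4, 0.1, 0.2]
width: -0.3
finger_force: 0.0
```

Emit:
servo_tool(rows=[0,0,1,0,0,0,0,0,0,1,0,0,0,0])

```text
time: 7.88
tcp_pos: [549.5, -297.6, 50.1]
tcp_rot: [0.001, 0.231, 0.973, -0.0]
wrist_force: [-0.0, 0.4, -0.7]
width: 0.1
finger_force: 0.0
```

Emit:
servo_tool(rows=[0,0,1,0,0,0,0,0,0,1,0,0,0,0])

```text
time: 8.05
tcp_pos: [549.1, -297.4, 47.5]
tcp_rot: [0.0, 0.231, 0.973, -0.0]
wrist_force: [-0.1, 0.7, -0.4]
width: 0.0
finger_force: 0.0
```

Emit:
servo_tool(rows=[0,0,1,0,0,0,0,0,0,1,0,0,0,0])

```text
time: 8.22
tcp_pos: [549.0, -297.3, 45.1]
tcp_rot: [0.0, 0.231, 0.973, -0.0]
wrist_force: [0.1, 0.2, -0.4]
width: -0.1
finger_force: 0.0
```

Emit:
servo_tool(rows=[0,0,1,0,0,0,0,0,0,1,0,0,0,0])

```text
time: 8.38
tcp_pos: [548.9, -297.2, 42.9]
tcp_rot: [-0.0, 0.231, 0.973, 0.0]
wrist_force: [-0.9, -0.8, -0.3]
width: 0.2
finger_force: 0.0
```

```bash
python3 - <<'E'
from h import *
p=ctrl.capture("wrist");q=ctrl.capture("side");t=ctrl.capture("top")
f=lambda im,a,b,c,d:cv2.resize(im["frame"][a:b,c:d],(400,400),interpolation=2)
a=np.hstack([f(p,170,350,230,410),f(q,260,380,320,440)])
b=np.hstack([f(t,200,270,405,475),np.zeros((400,400,3),np.uint8)])
cv2.imwrite("pics/c4.png",cv2.resize(np.vstack([a,b]),(600,600))[:,:,::-1])
E
```

```text
(no output)
```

View pics/c4.png

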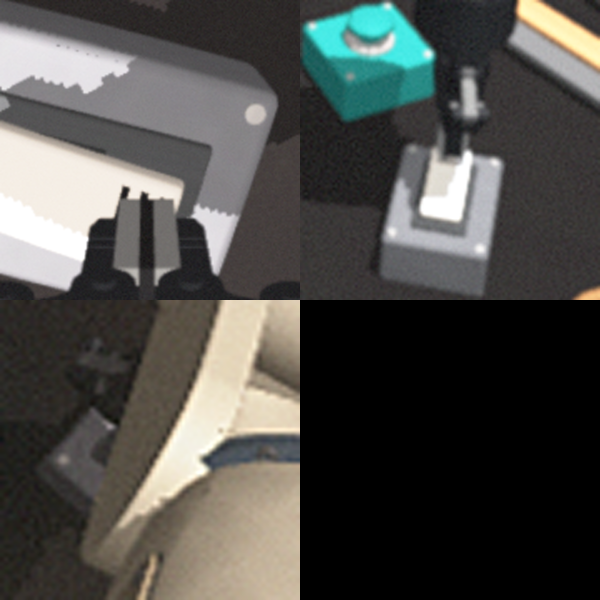

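The wrist view shows the fingers over the ribs. The side view shows the tip at about (382,322), just reaching the face. I'll keep going down.

Emit:
servo_tool(rows=[0,0,1,0,0,0,0,0,0,1,0,0,0,0])

```text
time: 8.7
tcp_pos: [549.3, -297.2, 41.3]
tcp_rot: [0.0, 0.231, 0.973, 0.0]
wrist_force: [0.8, 2.4, 2.2]
width: 0.1
finger_force: 1.1
```

Emit:
servo_tool(rows=[0,0,1,0,0,0,0,0,0,1,0,0,0,0])

```text
time: 8.87
tcp_pos: [549.3, -297.2, 39.2]
tcp_rot: [0.0, 0.231, 0.973, 0.0]
wrist_force: [0.1, 2.0, 2.9]
width: -0.2
finger_force: 1.0
```

Emit:
servo_tool(rows=[0,0,1,0,0,0,0,0,0,1,0,0,0,0])

```text
time: 9.03
tcp_pos: [549.2, -297.3, 37.1]
tcp_rot: [0.0, 0.231, 0.973, -0.0]
wrist_force: [0.9, 1.1, 3.1]
width: 0.2
finger_force: 1.0
```

Contact began at TCP z≈42 and the rocker is moving. I'll keep on to the stop.

Emit:
servo_tool(rows=[0,0,1,0,0,0,0,0,0,1,0,0,0,0])

```text
time: 9.2
tcp_pos: [549.3, -297.2, 35.2]
tcp_rot: [0.0, 0.231, 0.973, 0.0]
wrist_force: [1.7, 1.7, 3.7]
width: -0.0
finger_force: 1.9
```

Emit:
servo_tool(rows=[0,0,1,0,0,0,0,0,0,1,0,0,0,0])

```text
time: 9.37
tcp_pos: [549.3, -297.2, 33.2]
tcp_rot: [0.0, 0.231, 0.973, 0.0]
wrist_force: [2.1, 3.1, 3.4]
width: 0.1
finger_force: 1.9
```

Emit:
servo_tool(rows=[0,0,1,0,0,0,0,0,0,1,0,0,0,0])

```text
time: 9.53
tcp_pos: [549.5, -297.3, 32.0]
tcp_rot: [0.0, 0.231, 0.973, -0.0]
wrist_force: [-1.6, 5.6, 22.2]
width: 0.1
finger_force: 11.0
```

The rocker is at its stop, with 22 N. I'll lift and travel to the square key.

Emit:
servo_tool(rows=[0,0,0,0,0,0,0,0,0,-18,0,0,0,0,0,0,-30,0,0,0,0,0,0,-30,0,0,0,0,19,33,0,0,0,0,0])

```text
time: 9.95
tcp_pos: [550.5, -265.4, 114.5]
tcp_rot: [0.005, 0.232, 0.973, -0.002]
wrist_force: [2.1, -0.4, 0.1]
width: -0.1
finger_force: 0.0
```

Emit:
servo_tool(rows=[19,34,0,0,0,0,0,19,34,0,0,0,0,0,19,34,0,0,0,0,0,19,34,0,0,0,0,0,19,34,0,0,0,0,0])

```text
time: 10.37
tcp_pos: [537.2, -63.4, 108.7]
tcp_rot: [-0.001, 0.231, 0.973, -0.0]
wrist_force: [0.3, -0.2, 1.0]
width: -0.3
finger_force: 0.0
```

Emit:
servo_tool(rows=[19,34,0,0,0,0,0,19,34,0,0,0,0,0,19,34,0,0,0,0,0,19,34,0,0,0,0,0,19,34,0,0,0,0,0])

```text
time: 10.78
tcp_pos: [528.8, 131.1, 108.7]
tcp_rot: [-0.0, 0.231, 0.973, -0.001]
wrist_force: [1.3, 0.4, -0.3]
width: 0.4
finger_force: 0.0
```

Emit:
servo_tool(rows=[19,34,0,0,0,0,0,19,34,0,0,0,0,0,19,32,0,0,0,0,0,19,30,0,0,0,0,0,0,0,0,0,0,0,0])

```text
time: 11.2
tcp_pos: [519.7, 285.3, 108.8]
tcp_rot: [0.0, 0.229, 0.973, 0.001]
wrist_force: [0.4, 0.8, -0.8]
width: -0.1
finger_force: 0.0
```

Emit:
servo_tool(rows=[0,0,0,0,0,0,0,0,0,0,0,0,0,0])

```text
time: 11.37
tcp_pos: [519.7, 279.4, 108.4]
tcp_rot: [-0.0, 0.23, 0.973, -0.001]
wrist_force: [-0.3, -0.1, 0.5]
width: -0.0
finger_force: 0.0
```

```bash
python3 - <<'E'
from h import *
np.set_printoptions(precision=1,suppress=True)
st=ctrl.observe();p=ctrl.capture("wrist");q=ctrl.capture("side")
for t in("square_key_top","round_key_top","bar_key_top","mushroom_top","rocker_raised_end"):
  for n,c in(("w",p),("s",q)):
    for d in ctrl.spot_point(c,t)[:2]: print(t,n,np.array(d["point"]),round(d["score"],2),atz(c,d["point"],Z[t],st))
a=cv2.resize(q["frame"][300:390,340:430],(480,480),interpolation=2)
w=p["frame"][:,:,:]
cv2.imwrite("pics/c5.png",cv2.resize(np.hstack([w,a]),(800,343))[:,:,::-1]);print(st["tcp_pos"],st["time"])
E
```

```text
square_key_top w [381.3 237.6] 0.79 [529.8 319.6  54. ]
square_key_top s [244.2 188.7] 0.5 [523.8 319.7  54. ]
round_key_top w [308.7 271.9] 0.92 [529.8 268.   54. ]
round_key_top s [253.  196.7] 0.67 [528.  270.1  54. ]
bar_key_top w [241.2 301. ] 0.67 [528.5 217.2  54. ]
bar_key_top s [265.5 207.7] 0.49 [534.5 204.8  54. ]
mushroom_top w [ 60.5 377.3] 0.81 [519.6  32.5  71. ]
mushroom_top w [ 28.2 449.2] 0.76 [ 583.7 -125.2   71. ]
mushroom_top s [348.5 263.6] 0.64 [ 588.6 -115.2   71. ]
mushroom_top s [288.9 239.3] 0.62 [513.8  28.1  71. ]
rocker_raised_end s [380.6 325.9] 0.6 [ 542.7 -310.5   68. ]
[519.7 279.4 108.4] 11.3667
```

View pics/c5.png

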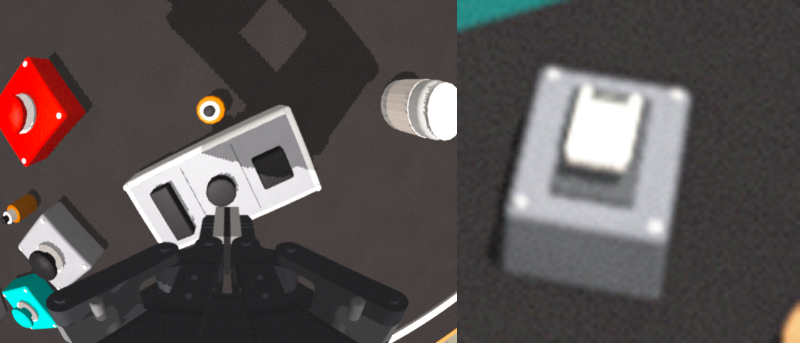

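The rocker now lies tipped over, with its near end up. In the wrist image the square key is at about (381,238), the round key at (309,272) and the bar key at (241,301). I'll go over the square key and down.

Emit:
servo_tool(rows=[6,20,0,0,0,0,0,6,19,10,0,0,0,0,0,0,28,0,0,0,0,0,0,28,0,0,0,0,0,0,4,0,0,0,0])

```text
time: 12.38
tcp_pos: [524.4, 319.2, 35.0]
tcp_rot: [-0.002, 0.23, 0.973, -0.002]
wrist_force: [-0.8, -0.1, -1.1]
width: -0.2
finger_force: 0.0
```

Emit:
servo_tool(rows=[0,0,3,0,0,0,0,0,0,3,0,0,0,0,0,0,2,0,0,0,0])

```text
time: 12.63
tcp_pos: [528.0, 320.8, 32.2]
tcp_rot: [0.001, 0.231, 0.973, 0.001]
wrist_force: [-0.3, -1.0, 0.3]
width: 0.2
finger_force: 0.0
```

Emit:
servo_tool(rows=[0,0,2,0,0,0,0,0,0,1,0,0,0,0])

```text
time: 12.8
tcp_pos: [527.7, 320.7, 29.0]
tcp_rot: [0.001, 0.231, 0.973, 0.001]
wrist_force: [0.4, 0.2, -0.2]
width: 0.2
finger_force: 0.0
```

Emit:
servo_tool(rows=[0,0,1,0,0,0,0,0,0,1,0,0,0,0])

```text
time: 12.97
tcp_pos: [527.5, 320.6, 26.8]
tcp_rot: [0.0, 0.231, 0.973, 0.0]
wrist_force: [0.1, -1.0, 3.8]
width: -0.4
finger_force: 1.9
```

Contact came at TCP z≈27, so the tip offset is about 28 mm. Pushing in 8 mm.

Emit:
servo_tool(rows=[0,0,2,0,0,0,0,0,0,2,0,0,0,0,0,0,1,0,0,0,0])

```text
time: 13.22
tcp_pos: [527.5, 320.6, 21.2]
tcp_rot: [0.0, 0.231, 0.973, 0.0]
wrist_force: [1.6, -0.1, 4.5]
width: 0.2
finger_force: 1.9
```

Emit:
servo_tool(rows=[0,0,1,0,0,0,0,0,0,1,0,0,0,0,0,0,1,0,0,0,0])

```text
time: 13.47
tcp_pos: [527.6, 320.7, 19.4]
tcp_rot: [0.0, 0.231, 0.973, 0.0]
wrist_force: [-5.4, -3.5, 27.6]
width: 0.0
finger_force: 13.7
```

Emit:
servo_tool(rows=[0,0,1,0,0,0,0,0,0,0,0,0,0,0])

```text
time: 13.63
tcp_pos: [527.6, 320.7, 19.3]
tcp_rot: [0.0, 0.231, 0.973, 0.0]
wrist_force: [-4.9, -3.9, 26.8]
width: -0.1
finger_force: 13.0
```

The square key is in, with 27 N at the stop. Next I'll lift over to the bar key.

Emit:
servo_tool(rows=[0,0,-17,0,0,0,0,0,0,-17,0,0,0,0,-12,-23,-5,0,0,0,0,-13,-24,0,0,0,0,0,-13,-24,0,0,0,0,0])

```text
time: 14.05
tcp_pos: [528.8, 239.4, 56.2]
tcp_rot: [0.0, 0.23, 0.973, 0.0]
wrist_force: [0.6, -0.1, -0.1]
width: -0.1
finger_force: 0.0
```

Emit:
servo_tool(rows=[-12,-23,0,0,0,0,0,0,0,0,0,0,0,0,0,0,0,0,0,0,0,0,0,10,0,0,0,0,0,0,10,0,0,0,0])

```text
time: 14.47
tcp_pos: [530.0, 215.0, 35.6]
tcp_rot: [0.001, 0.231, 0.973, 0.0]
wrist_force: [-0.4, 0.3, -0.4]
width: -0.0
finger_force: 0.0
```

Emit:
servo_tool(rows=[0,0,3,0,0,0,0,0,0,2,0,0,0,0,0,0,0,0,0,0,0])

```text
time: 14.72
tcp_pos: [528.8, 214.3, 30.0]
tcp_rot: [-0.001, 0.23, 0.973, -0.0]
wrist_force: [-0.0, -0.5, -0.1]
width: 0.0
finger_force: 0.0
```

```bash
python3 - <<'E'
from h import *
np.set_printoptions(precision=1,suppress=True)
st=ctrl.observe();p=ctrl.capture("wrist");q=ctrl.capture("side")
cv2.imwrite("pics/c6.png",np.hstack([cv2.resize(p["frame"][150:350,220:420],(400,400),interpolation=2),cv2.resize(q["frame"][150:250,205:305],(400,400),interpolation=2)])[:,:,::-1]);print(st["tcp_pos"],st["time"])
E
```

```text
[528.8 214.3  30. ] 14.7167
```

View pics/c6.png

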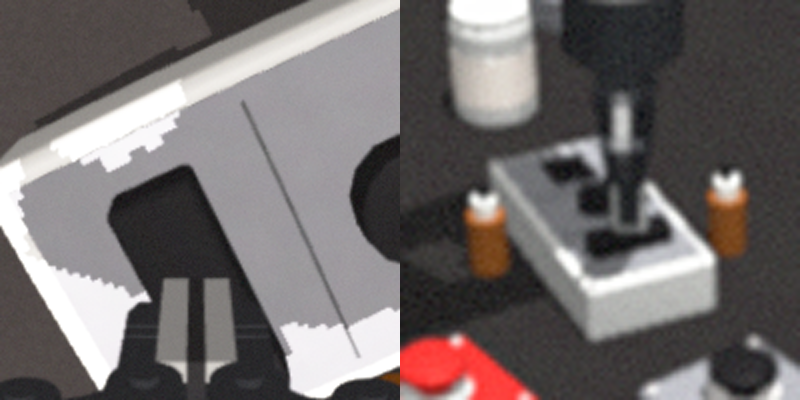

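The fingers stand on the bar key, clear of the round key. Pressing.

Emit:
servo_tool(rows=[0,0,2,0,0,0,0,0,0,2,0,0,0,0,0,0,2,0,0,0,0,0,0,2,0,0,0,0,0,0,1,0,0,0,0])

```text
time: 15.23
tcp_pos: [529.9, 214.2, 22.2]
tcp_rot: [0.0, 0.231, 0.973, 0.0]
wrist_force: [-0.1, 1.2, 5.0]
width: 0.2
finger_force: 1.9
```

Emit:
servo_tool(rows=[0,0,1,0,0,0,0,0,0,1,0,0,0,0,0,0,1,0,0,0,0])

```text
time: 15.48
tcp_pos: [530.0, 214.2, 19.5]
tcp_rot: [0.0, 0.231, 0.973, 0.0]
wrist_force: [-4.1, 1.0, 20.6]
width: 0.3
finger_force: 10.3
```

Emit:
servo_tool(rows=[0,0,1,0,0,0,0,0,0,0,0,0,0,0])

```text
time: 15.65
tcp_pos: [530.0, 214.2, 19.5]
tcp_rot: [0.0, 0.231, 0.973, 0.0]
wrist_force: [-3.9, -0.6, 19.5]
width: 0.1
finger_force: 9.3
```

The bar key is fully in. Next is the mushroom on the grey station at about (514,28).

Emit:
servo_tool(rows=[0,0,-20,0,0,0,0,0,0,-22,0,0,0,0,0,0,-21,0,0,0,0,-14,-35,0,0,0,0,0,-14,-35,0,0,0,0,0])

```text
time: 16.07
tcp_pos: [523.9, 139.3, 82.1]
tcp_rot: [0.001, 0.229, 0.973, 0.0]
wrist_force: [0.8, -0.4, 0.2]
width: -0.2
finger_force: 0.0
```

Emit:
servo_tool(rows=[-14,-35,0,0,0,0,0,-14,-35,0,0,0,0,0,-13,-33,0,0,0,0,0,0,0,0,0,0,0,0,0,0,0,0,0,0,0])

```text
time: 16.48
tcp_pos: [512.8, 26.6, 80.8]
tcp_rot: [-0.0, 0.232, 0.973, -0.0]
wrist_force: [0.8, -0.3, 0.3]
width: -0.1
finger_force: 0.0
```

Emit:
servo_tool(rows=[0,0,10,0,0,0,0,0,0,10,0,0,0,0,0,0,5,0,0,0,0,0,0,3,0,0,0,0,0,0,0,0,0,0,0])

```text
time: 16.9
tcp_pos: [512.6, 29.1, 51.8]
tcp_rot: [-0.001, 0.23, 0.973, -0.0]
wrist_force: [-0.9, 1.4, 0.8]
width: -0.3
finger_force: 0.0
```

```bash
python3 - <<'E'
from h import *
np.set_printoptions(precision=1,suppress=True)
st=ctrl.observe();p=ctrl.capture("wrist");q=ctrl.capture("side")
for n,c in(("w",p),("s",q)):
    for d in ctrl.spot_point(c,"mushroom_top")[:3]: print(n,np.array(d["point"]),round(d["score"],2),atz(c,d["point"],71,st))
cv2.imwrite("pics/c7.png",np.hstack([cv2.resize(p["frame"][150:350,220:420],(400,400),interpolation=2),cv2.resize(q["frame"][160:280,220:340],(400,400),interpolation=2)])[:,:,::-1]);print(st["tcp_pos"],st["time"])
E
```

```text
s [347.6 264.6] 0.74 [ 585.  -117.4   71. ]
s [212.1 238.7] 0.69 [356.5 111.2  71. ]
s [289.2 241.2] 0.61 [511.   20.9  71. ]
[512.6  29.1  51.8] 16.9
```

View pics/c7.png

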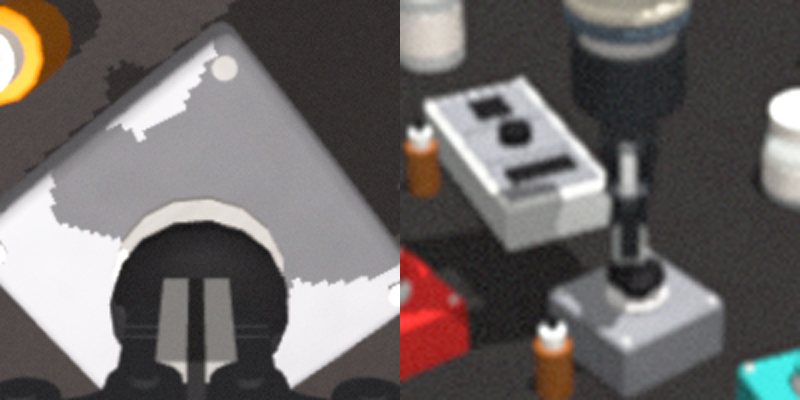

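The fingers are centred over the black mushroom on the grey station, and the square and bar keys lie flush. Pressing.

Emit:
servo_tool(rows=[0,0,4,0,0,0,0,0,0,3,0,0,0,0,0,0,3,0,0,0,0,0,0,3,0,0,0,0,0,0,2,0,0,0,0])

```text
time: 17.52
tcp_pos: [513.7, 28.4, 38.0]
tcp_rot: [0.0, 0.231, 0.973, 0.0]
wrist_force: [-0.2, 0.4, 5.3]
width: 0.0
finger_force: 2.6
```

Emit:
servo_tool(rows=[0,0,1,0,0,0,0,0,0,1,0,0,0,0,0,0,0,0,0,0,0])

```text
time: 17.77
tcp_pos: [513.7, 28.4, 36.8]
tcp_rot: [0.0, 0.231, 0.973, 0.0]
wrist_force: [-3.2, 0.2, 12.3]
width: -0.2
finger_force: 6.1
```

Emit:
servo_tool(rows=[0,0,1,0,0,0,0,0,0,0,0,0,0,0])

```text
time: 17.93
tcp_pos: [513.8, 28.4, 36.6]
tcp_rot: [0.0, 0.231, 0.973, 0.0]
wrist_force: [-6.4, 0.3, 24.8]
width: -0.3
finger_force: 12.2
```

It's fully down, with 25 N at the stop. I'll lift clear and hand the job in.

Emit:
servo_tool(rows=[0,0,-15,0,0,0,0,0,0,-25,0,0,0,0,0,0,-25,0,0,0,0,0,0,-25,0,0,0,0,0,0,0,0,0,0,0])

```text
time: 18.35
tcp_pos: [516.2, 28.5, 129.2]
tcp_rot: [0.003, 0.231, 0.973, 0.001]
wrist_force: [1.1, -0.8, 0.5]
width: 0.2
finger_force: 0.0
```

Emit:
servo_tool(rows=[0,0,0,0,0,0,0,0,0,0,0,0,0,0,0,0,0,0,0,0,0])

```text
time: 18.6
tcp_pos: [512.5, 28.3, 123.9]
tcp_rot: [-0.001, 0.231, 0.973, -0.0]
wrist_force: [0.5, 0.2, 0.2]
width: 0.0
finger_force: 0.0
```

```bash
python3 -c "
from plant import ctrl
print(ctrl.observe()['tcp_pos']);print(ctrl.sign_off())"
```

```text
[512.47479645  28.33724421 123.87726468]
the job is handed in; nothing more can be done
None
```

The job is handed in at about 18.6 s: I pushed the rocker, square key, bar key and mushroom to their stops in that order, then lifted clear; sign-off gave no verdict, and I did not check by picture that the mushroom came back up.

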